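# Tidy the mosaic bench into the coloured bins

### The job

Sort the mixed handful on the mosaic bench into the coloured bins: both tiles into the blue bin, the large one lying flat on the bin's floor and the small one centred flat on top of it; both glaze jars upright side by side on the floor of the red bin; and the wooden clay stamp standing on its round face in the yellow bin. Set the tiles and jars down rather than letting them fall, and leave the glue bottle and the roll of tape where they stand.

Things in the scene. Friction and masses are not known exactly. Their poses are not given: they have to be found in the camera images.
- tile_large: large square mosaic tile, teal glaze on terracotta, 60 x 60 mm and 12 mm thick, about 100 g, lying flat, glaze up. Origin: centre of its underside; x and y along its edges, z up. Turned up to 25 degrees at the start.
- tile_small: small square mosaic tile, white glaze on terracotta, 40 x 40 mm and 12 mm thick, about 45 g, lying flat, glaze up. Origin: centre of its underside; x and y along its edges, z up. Turned up to 25 degrees at the start.
- jar_amber: amber small closed glass glaze jar with a screw cap, 44 mm in diameter (cap no wider), 60 mm high in all, about 100 g, standing upright. Origin: centre of its underside; z up its axis. Its cap is orange.
- jar_green: green small closed glass glaze jar with a screw cap, 44 mm in diameter (cap no wider), 60 mm high in all, about 100 g, standing upright. Origin: centre of its underside; z up its axis. Its cap is green.
- stamp: turned wooden clay stamp standing on its face: a round foot 50 mm in diameter and 16 mm high that narrows, up to 24 mm high, to a round handle 24 mm in diameter, 70 mm high in all, about 70 g. Origin: centre of its underside; z up its axis. Grip the handle.
- bin_blue: blue open plastic bin fixed to the bench, outside 130 mm along its x and 170 mm along its y, walls 5 mm thick (inside 120 x 160), floor 4 mm thick; walls 45 mm high, but 30 mm at its -x side (blank paper card). Origin: centre of the underside, at bench height; z up. The three bins are alike but for colour and stand side by side in any order, turned up to 15 degrees.
- bin_red: red open plastic bin fixed to the bench, outside 130 mm along its x and 170 mm along its y, walls 5 mm thick (inside 120 x 160), floor 4 mm thick; walls 45 mm high, but 30 mm at its -x side (blank paper card). Origin: centre of the underside, at bench height; z up. The three bins are alike but for colour and stand side by side in any order, turned up to 15 degrees.
- bin_yellow: yellow open plastic bin fixed to the bench, outside 130 mm along its x and 170 mm along its y, walls 5 mm thick (inside 120 x 160), floor 4 mm thick; walls 45 mm high, but 30 mm at its -x side (blank paper card). Origin: centre of the underside, at bench height; z up. The three bins are alike but for colour and stand side by side in any order, turned up to 15 degrees.
- glue: white glue bottle with a red cap, 32 mm in diameter, 85 mm high, standing loose among the things; to be left alone. Origin: centre of its underside.
- tape: black roll of tape lying flat, 56 mm outside diameter, 38 mm hole, 18 mm high, loose; to be left alone. Origin: centre of its underside.
Mind the look-alikes: they are no part of the job. Leave any green or pink look-alike of the tile_small alone.

How it is judged:
At the end, for the whole second after the job is handed in: Large tile flat on the blue bin's floor (within 45 mm in bin x, 65 in y of its centre); small tile flat on it, centres within 12 mm; both jars on the red bin's floor and the stamp on the yellow bin's, upright to 0.12 rad (within 48 mm in x, 68 in y of the centre); all at rest (x of tile_large in the frame of bin_blue between -0.045 and 0.045 m and y of tile_large in the frame of bin_blue between -0.065 and 0.065 m and z of tile_large in the frame of bin_blue between 0 and 0.01 m and angle between each of tile_large, tile_small, jar_amber, jar_green, stamp's own z axis and vertical below 0.12 rad and horizontal distance between tile_small and tile_large below 0.012 m and z of tile_small in the frame of tile_large between 0.008 and 0.016 m and x of jar_amber in the frame of bin_red between -0.048 and 0.048 m and y of jar_amber in the frame of bin_red between -0.068 and 0.068 m and z of jar_amber in the frame of bin_red between 0 and 0.01 m and x of jar_green in the frame of bin_red between -0.048 and 0.048 m and y of jar_green in the frame of bin_red between -0.068 and 0.068 m and z of jar_green in the frame of bin_red between 0 and 0.01 m and x of stamp in the frame of bin_yellow between -0.048 and 0.048 m and y of stamp in the frame of bin_yellow between -0.068 and 0.068 m and z of stamp in the frame of bin_yellow between 0 and 0.01 m and linear speed of each of tile_large, tile_small, jar_amber, jar_green, stamp below 0.02 m/s); the robot touches nothing.
It fails at once if the glue bottle or the roll of tape is disturbed (pushed more than 30 mm, or tipped over) (distance of any of glue, tape from where it was at the start of the episode above 0.03 m or angle between any of glue, tape's own z axis and vertical above 0.5 rad).
It fails at once if the large tile is let fall (faster than 0.7 m/s, out of the fingers: a drop of some 25 mm) (linear speed of tile_large above 0.7 m/s and contact force between the fingers and tile_large below 0.02 N).
It fails at once if the small tile is let fall (faster than 0.7 m/s, out of the fingers: a drop of some 25 mm) (linear speed of tile_small above 0.7 m/s and contact force between the fingers and tile_small below 0.02 N).
It fails at once if the amber jar is let fall (faster than 0.7 m/s, out of the fingers: a drop of some 25 mm) (linear speed of jar_amber above 0.7 m/s and contact force between the fingers and jar_amber below 0.02 N).
It fails at once if the green jar is let fall (faster than 0.7 m/s, out of the fingers: a drop of some 25 mm) (linear speed of jar_green above 0.7 m/s and contact force between the fingers and jar_green below 0.02 N).
It also fails if it takes over 120 s, if anything falls off the work surface, if the arm or the gripper's body presses on something with over 40 N, if the wrist force passes 120 N, or if a joint passes its speed limit or range.

### The arm

A 6-joint arm with a two-finger parallel gripper is mounted at the origin on the work surface. World frame = base frame: x ahead of the robot, y to its left, z up, the work surface at z = 0. Lengths are in m, angles in rad, forces in N, time in s.
With the tool pointing down it reaches from about 0.15 to 0.775 m from the base axis. Payload 6.1 kg.
Tool frame: the origin (TCP) lies at the centre of the arm's flange, where the gripper is bolted on; the fingertips stand 173 mm ahead of it and the grasp point (between the pads) lies 155 mm ahead of it; z points along the fingers, y is the line along which they close (so a half turn about z gives the same grasp; the last joint's range is limited). The gripper opens to 85 mm and grips with 20 to 120 N. Pads are 22 mm wide; open, the fingers measure 114 mm over their backs; the gripper's body (76 mm by 85 mm) begins 54 mm behind the grasp point. The pads swing forward as they close: fully open they stand 13 mm farther back than shut.
Start: joints at [-1.114, 0.126, -0.04, 1.405, 0, 1.571], TCP at [0.232, -0.471, 0.405] pointing down, gripper open.
Joint ranges: [-2.72, 2.72], [-0.95, 1.95], [-1.27, 1.35], [-1.78, 2.02], [-1.46, 1.47], [-3.14, 3.14]. Speed limits (rad/s): [2.39, 2.39, 3.01, 3.14, 3.14, 3.14].

### API

Orientations are given as a unit quaternion [x, y, z, w].
In Python, from bench import status, viewer, ctrl, spotter gives the robot as it stands.
- The arm moves only by the tool apply_moves, never from a script. Its argument "increments" is a list of rows, each a list of 7 numbers: the shift along the tool's x, y, z normalised to -1 to 1, where 1 is 1000 mm, then the turn, a rotation vector about the tool's x, y, z normalised to -1 to 1, where 1 is pi rad, then the closure, from 0 (fully open) to 1 (shut). In form: [[dx, dy, dz, ax, ay, az, gripper], ...]. A call has 1 to 12 rows; each row shifts and turns the commanded pose from where the row before left it, along the tool's axes as they then stand; what a row does not reach is not made up. A row lasts 1/8 s, in which the tool goes at most 62.5 mm and 10.7 degrees, less where a joint would pass 70% of its speed; a pose out of reach is approached as far as the arm can. A call with a number of a shift or a turn outside -1 to 1 is refused whole. A call with a gripper value outside its range is refused whole. The fingers move at their own pace and stop on an object; "newtons" is the grip in N (left out, the last holds). Time passes only in rows, so rows that do not move let the fingers close. It gives the time, the measured TCP pose, the force, the opening and the grip force at its end, in the units of the state.
- status.sense(): the state, without advancing time (a new reading comes with each control period).
- viewer.camera(name): name is "scene" or "top" or "wrist"; returns the picture (480x640x3 uint8, red, green, blue); there is no depth.
- viewer.get_calibration(name): a dict with "K" (3x3 intrinsics, pixels), "rvec" (rotation vector, rad) and "tvec" (3), from world to camera coordinates, as OpenCV has them. Camera axes: x right, y down, z forward; pixel columns grow to the right and rows downward; lengths in m; the calibration is good to about 2 mm. A picture is of the moment at which its call begins: read the wrist's pose just before it. get_calibration takes no time and is no camera call; for the wrist camera it gives the pose at the moment of the call.
- ctrl.sign_off(): hands the job in; it is judged then, once.
Trained networks look in the newest picture that a camera, given by its name, has taken for a name from the list of things; names that differ only in an ending like _2 or _b are one class to them, and where a whole thing is asked for, a point or a joint stands for the part that bears it (a point fixed in the world has none). Each returns a list of dicts, best first, with "score" (0 to 1); they miss things now and then, are a little off and sometimes report something else, mostly with a low value. They report only what shows in the picture. A call takes as long as a camera call. They do not tell look-alikes from the thing itself.
- spotter.masks_of(camera, thing): "mask" (480x640 bool, what is visible of it).
- spotter.pinpoint(camera, thing): "centre" ([x, y, z] in m, in world coordinates, good to about 4 mm: a listed point, or the origin of a listed thing).
The state is a dict: "time_s": time; "joint_positions": joint angles; "qd": joint speeds; "joint_efforts": joint torques, N m; "eef_pos": TCP position; "orientation": TCP orientation; "ft_force": force on the tool from outside, world axes, zero at the start; "ft_torque": the same for the moment, N m; "grip_width": opening from 0.0 (shut) to 1.0 (fully open); "grasp_force": force on a finger pad.
Only numpy, scipy, OpenCV 4.12 (cv2) and the standard library are available. Lean on these libraries where they do the work, as an engineer would, in place of code of your own. Each camera call takes 0.05 s, during which the arm holds its last target. There are 200 camera calls.

## Working session

There is one attempt and no reset: what is moved stays moved. The work goes in short steps, Python scripts to look and compute and a tool call to move; the robot and the scene stay as the last step left them, time stands still between calls to the robot, and variables do not carry over. Pictures are saved under pics/ and viewed, at most 16 in all, crops included, and the job is handed in when it is done.

Besides the shell and the picture viewer there is one more tool, called after "Request:" as a command line: name --pt "numbers of a row" for each row, then --argument value for the rest. apply_moves: Moves the arm, as the interface text tells. Its arguments: {"type":"object","properties":{"increments":{"type":"array","items":{"type":"array","items":{"type":"number","minimum":-1,"maximum":1}}},"newtons":{"type":"number"}},"required":["increments"]}

```bash
mkdir -p pics; ls; python3 - <<'E'
from bench import status, viewer, ctrl, spotter
import cv2
s=status.sense();print({k:(v if not hasattr(v,'round') else v) for k,v in s.items()})
for c in ["top","scene"]:
    im=viewer.camera(c);cv2.imwrite(f"pics/{c}0.png",im[:,:,::-1])
    for t in ["tile_large","tile_small","jar_amber","jar_green","stamp","bin_blue","bin_red","bin_yellow","glue","tape"]:
        r=spotter.pinpoint(c,t);print(c,t,[([round(float(x),3) for x in d["centre"]],round(float(d["score"]),2)) for d in r[:4]])
E
```

```text
pics
{'time_s': 0.0, 'joint_positions': array([-1.11397006e+00,  1.26373643e-01, -4.06128175e-02,  1.40539765e+00,
        7.94940199e-06,  1.57081099e+00]), 'qd': array([ 2.16709492e-03, -1.98625031e-05, -5.79137916e-04,  8.19957608e-04,
       -8.43399959e-04,  1.14543691e-03]), 'joint_efforts': array([ 8.26211563e-04, -4.35914791e+01,  3.52924597e+01,  1.73472724e-02,
        1.10824161e-05, -3.85068233e-06]), 'eef_pos': array([ 0.23152013, -0.47104379,  0.40392938]), 'orientation': array([ 9.74028294e-01,  2.26424939e-01, -1.75896726e-04, -7.74170195e-04]), 'ft_force': array([ 0.22682738, -0.54017619,  0.1512188 ]), 'ft_torque': array([ 0.01107896,  0.02528936, -0.03873311]), 'grasp_force': 0.0, 'grip_width': 0.9965010899491319}
top tile_large [([0.642, -0.195, -0.001], 0.58)]
top tile_small [([0.531, -0.383, -0.005], 0.76), ([0.456, -0.439, -0.0], 0.76), ([0.618, -0.445, -0.003], 0.56)]
top jar_amber [([0.527, 0.405, 0.004], 0.83)]
top jar_green [([0.651, 0.172, 0.001], 0.86), ([0.423, 0.242, 0.006], 0.72)]
top stamp []
top bin_blue [([0.667, 0.022, 0.003], 0.22), ([0.745, -0.08
[... 219 characters left out ...]
e [([0.746, -0.086, -0.004], 0.75)]
scene tile_large [([0.643, -0.197, 0.001], 0.94)]
scene tile_small [([0.612, -0.443, 0.001], 0.81), ([0.457, -0.447, -0.001], 0.78), ([0.533, -0.383, -0.001], 0.68)]
scene jar_amber [([0.532, 0.403, 0.002], 0.56)]
scene jar_green [([0.649, 0.18, -0.005], 0.71)]
scene stamp [([0.664, 0.021, 0.002], 0.67)]
scene bin_blue [([0.469, -0.009, 0.002], 0.8)]
scene bin_red [([0.428, -0.249, 0.001], 0.71), ([0.642, -0.195, 0.002], 0.28)]
scene bin_yellow [([0.426, 0.242, -0.003], 0.72), ([0.584, 0.287, -0.001], 0.5)]
scene glue [([0.584, 0.289, -0.002], 0.76), ([0.425, -0.253, 0.003], 0.36), ([0.531, 0.403, 0.001], 0.17)]
scene tape [([0.744, -0.084, -0.003], 0.91)]
```

View pics/top0.png

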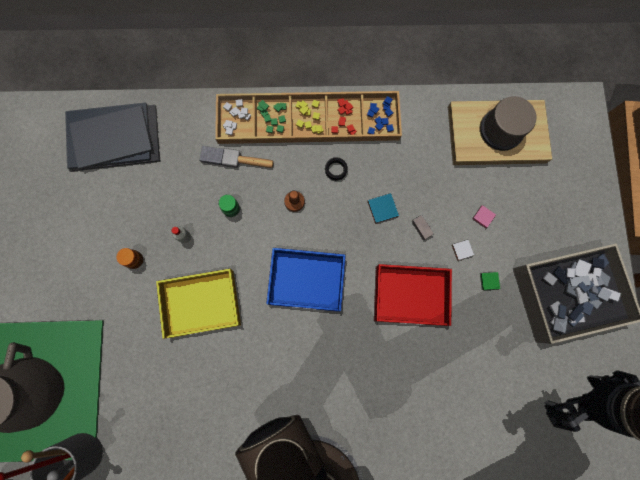

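View pics/scene0.png

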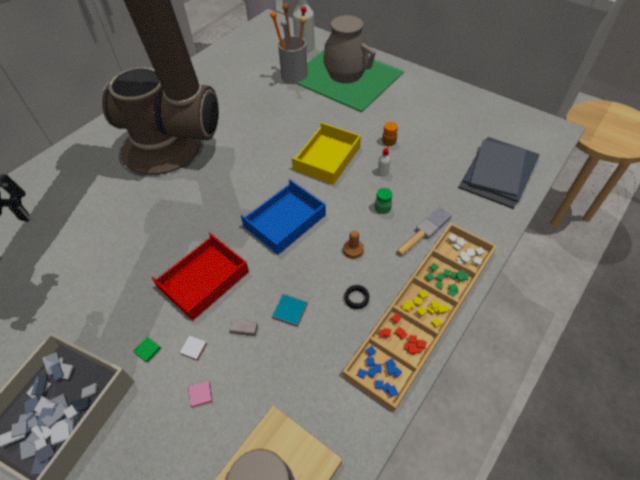

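Top view: the white tile is at (462,250), a pink one at (484,216) and a green one at (490,281). Only the white one fits "white glaze", so that is tile_small. The teal tile is at (383,208), the stamp at (294,201), the jars at (129,258) and (229,205), the glue at (179,233) and the tape at (336,168). Next I'll measure these accurately and confirm the white tile in a crop.

```bash
cat > h.py <<'E'
import numpy as np, cv2
from scipy.spatial.transform import Rotation as R
from bench import status, viewer, ctrl, spotter
def plane(cam,uv,z,cal=None):
    c=cal or viewer.get_calibration(cam);K=np.array(c["K"]);Rm=cv2.Rodrigues(np.array(c["rvec"],float))[0];t=np.array(c["tvec"],float).ravel()
    o=-Rm.T@t; d=(Rm.T@np.linalg.inv(K)@np.c_[np.atleast_2d(uv),np.ones(len(np.atleast_2d(uv)))].T).T
    return o+d*((z-o[2])/d[:,2])[:,None]
def rect(cam,mask,z):
    cs,_=cv2.findContours(mask.astype(np.uint8),cv2.RETR_EXTERNAL,cv2.CHAIN_APPROX_NONE)
    c=max(cs,key=cv2.contourArea).reshape(-1,2)
    p=plane(cam,c,z)[:,:2]; return cv2.minAreaRect((p*1000).astype(np.float32))
def yaw(): 
    x=R.from_quat(status.sense()["orientation"]).as_matrix()[:,0]; return np.arctan2(x[1],x[0])
def go(x,y,z,a=None,step=.05):
    """rows from measured pose to grasp goal: TCP x,y,z and yaw a (rad)"""
    s=status.sense();Rm=R.from_quat(s["orientation"]);p=s["eef_pos"]
    T=Rm if a is None else R.from_quat([np.cos(a/2),np.sin(a/2),0,0])
    rv=(Rm.inv()*T).as_rotvec();d=np.array([x,y,z])-p
    n=int(np.ceil(max(np.linalg.norm(d)/step,np.linalg.norm(rv)/.17,1)))
    print("rows",n,"yaw",yaw())
    for i in range(n):
        Ri=Rm*R.from_rotvec(rv*i/n); print((list(np.round(np.r_[Ri.inv().apply(d/n),rv/n/np.pi],4))))
E
python3 - <<'E'
from h import *
im=viewer.camera("top");hsv=cv2.cvtColor(im,cv2.COLOR_RGB2HSV)
H,S,V=cv2.split(hsv)
def box(m,u,v,r):
    o=np.zeros(m.shape,bool);o[v-r:v+r,u-r:u+r]=m[v-r:v+r,u-r:u+r];return o
print("large",rect("top",box(S>120,383,208,24),.012))
print("small",rect("top",box((V>165),462,250,16),.012))
print("amber",rect("top",box((S>180)&(V>120),129,258,18),.06))
print("green",rect("top",box((S>150)&(V>80),229,205,16),.06))
print("blue",rect("top",box(S>150,307,280,50),.045))
print("red",rect("top",box(S>150,414,295,50),.045))
print("yel",rect("top",box(S>150,198,303,52),.045))
for u in [(294,196)]: print("stampTop",plane("top",u,.07))
for t in ["bin_blue","bin_red","bin_yellow","stamp"]:
  for c in ["top","scene"]:
    if c=="scene" and t=="bin_blue": viewer.camera("scene")
    print(t,c,[np.round(d["centre"],3) for d in spotter.pinpoint(c,t)[:2]])
a=cv2.resize(im[180:300,360:520],(640,480),interpolation=cv2.INTER_CUBIC)
b=im[170:240,250:340];cv2.imwrite("pics/crop1.png",a[:,:,::-1])
print(viewer.get_calibration("top"))
E
```

```text
large ((640.5538940429688, -196.0877227783203), (59.067283630371094, 58.67411804199219), 15.868306159973145)
small ((532.6828002929688, -383.9517822265625), (38.328800201416016, 38.181312561035156), 15.110010147094727)
amber ((528.251220703125, 404.456298828125), (36.101165771484375, 34.285194396972656), 88.53974151611328)
green ((647.8818359375, 174.30419921875), (34.968421936035156, 33.58833694458008), 88.67143249511719)
blue ((467.99017333984375, -3.9745941162109375), (168.5400390625, 130.20858764648438), 83.07022857666016)
red ((426.3764343261719, -247.652587890625), (173.87600708007812, 130.41293334960938), 84.74214935302734)
yel ((420.6407470703125, 241.64102172851562), (129.01431274414062, 173.71697998046875), 8.28240966796875)
stampTop [[0.65823677 0.01928429 0.07      ]]
bin_blue top [array([ 0.47 , -0.009,  0.001])]
bin_blue scene []
bin_red top [array([ 0.43 , -0.252,  0.002])]
bin_red scene [array([ 0.429, -0.251, -0.001])]
bin_yellow top [array([0.422, 0.242, 0.003])]
bin_yellow scene [array([ 0.424,  0.244, -0.004])]
stamp top [array([ 0.666,  0.02 , -0.001])]
stamp scene [array([ 0.664,  0.022, -0.001])]
{'K': array([[457.66248952,   0.        , 314.65727323],
       [  0.        , 457.66248952, 237.5899371 ],
       [  0.        ,   0.        ,   1.        ]]), 'rvec': array([ 2.10444827, -2.16162572,  0.22251883]), 'tvec': array([-0.01105677,  0.56285566,  1.00661472])}
```

View pics/crop1.png

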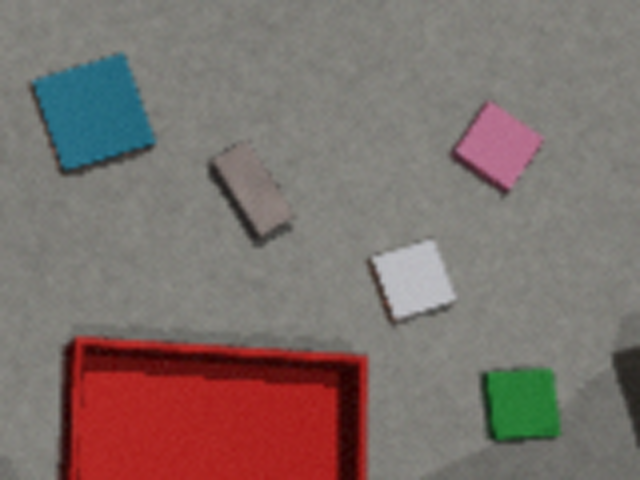

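The crop confirms it: the white tile is at top pixel (462,250), with the pink and green look-alikes and a grey block clear of it. First I'll move above the large tile.

```bash
python3 -c "
from h import *
go(.6405,-.196,.20,np.radians(15.9),.058)"
```

```text
rows 10 yaw 0.45677386276252047
[np.float64(0.0488), np.float64(-0.0067), np.float64(0.0205), np.float64(-0.0), np.float64(0.0), np.float64(0.0057)]
[np.float64(0.0487), np.float64(-0.0075), np.float64(0.0205), np.float64(-0.0), np.float64(0.0), np.float64(0.0057)]
[np.float64(0.0486), np.float64(-0.0084), np.float64(0.0205), np.float64(-0.0), np.float64(0.0), np.float64(0.0057)]
[np.float64(0.0484), np.float64(-0.0093), np.float64(0.0205), np.float64(-0.0), np.float64(0.0), np.float64(0.0057)]
[np.float64(0.0482), np.float64(-0.0101), np.float64(0.0205), np.float64(-0.0), np.float64(0.0), np.float64(0.0057)]
[np.float64(0.048), np.float64(-0.011), np.float64(0.0205), np.float64(-0.0), np.float64(0.0), np.float64(0.0057)]
[np.float64(0.0478), np.float64(-0.0119), np.float64(0.0205), np.float64(-0.0), np.float64(0.0), np.float64(0.0057)]
[np.float64(0.0476), np.float64(-0.0127), np.float64(0.0205), np.float64(-0.0), np.float64(0.0), np.float64(0.0057)]
[np.float64(0.0474), np.float64(-0.0136), np.float64(0.0205), np.float64(-0.0), np.float64(0.0), np.float64(0.0057)]
[np.float64(0.0471), np.float64(-0.0144), np.float64(0.0205), np.float64(-0.0), np.float64(0.0), np.float64(0.0057)]
```

Request:
apply_moves --pt "0.0488 -0.0067 0.0205 0 0 0.0057 0.1" --pt "0.0487 -0.0075 0.0205 0 0 0.0057 0.1" --pt "0.0486 -0.0084 0.0205 0 0 0.0057 0.1" --pt "0.0484 -0.0093 0.0205 0 0 0.0057 0.1" --pt "0.0482 -0.0101 0.0205 0 0 0.0057 0.1" --pt "0.048 -0.011 0.0205 0 0 0.0057 0.1" --pt "0.0478 -0.0119 0.0205 0 0 0.0057 0.1" --pt "0.0476 -0.0127 0.0205 0 0 0.0057 0.1" --pt "0.0474 -0.0136 0.0205 0 0 0.0057 0.1" --pt "0.0471 -0.0144 0.0205 0 0 0.0057 0.1" --pt "0 0 0 0 0 0 0.1" --newtons 40

```text
time_s: 2.98
eef_pos: [0.6419, -0.1936, 0.1969]
orientation: [0.99, 0.14, -0.001, -0.001]
ft_force: [-0.2, -0.8, -0.2]
grip_width: 0.897
grasp_force: 0.0
```

```bash
sed -i 's/print((list(np.round(\(.*\),4))))/print(np.round(\1,4).tolist())/' h.py; python3 - <<'E'
from h import *
go(.6405,-.196,.178,np.radians(15.9),.058)
im=viewer.camera("wrist");cv2.imwrite("pics/w1.png",im[:,:,::-1])
E
```

```text
rows 1 yaw 0.28155105550976267
[-0.002, 0.0019, 0.0189, -0.0006, 0.0008, 0.0013]
```

View pics/w1.png

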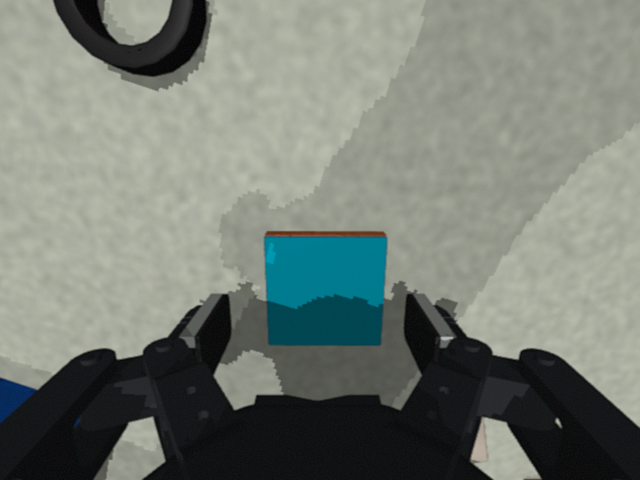

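Wrist view: the teal tile, centred near (325,290), sits squarely between the fingers at (225,320) and (415,320). I'll descend and find the bench by touch.

Request:
apply_moves --pt "-0.001 0.001 0.012 -0.0006 0.0008 0.0013 0.1" --pt "-0.001 0.001 0.011 0 0 0 0.1" --pt "0 0 0.002 0 0 0 0.1" --pt "0 0 0.0 0 0 0 0.1"

```text
time_s: 3.52
eef_pos: [0.6385, -0.199, 0.1747]
orientation: [0.991, 0.136, 0.001, 0.001]
ft_force: [0.1, -0.1, 0.3]
grip_width: 0.897
grasp_force: 0.0
```

Request:
apply_moves --pt "0 0 0.003 0 0 0 0.1" --pt "0 0 0.0 0 0 0 0.1" --pt "0 0 0.0 0 0 0 0.1"

```text
time_s: 3.9
eef_pos: [0.639, -0.1984, 0.1718]
orientation: [0.991, 0.136, 0.001, 0.001]
ft_force: [-0.5, 0.1, -0.2]
grip_width: 0.901
grasp_force: 0.0
```

Request:
apply_moves --pt "0 0 0.003 0 0 0 0.1" --pt "0 0 0.0 0 0 0 0.1" --pt "0 0 0.0015 0 0 0 0.1" --pt "0 0 0.0 0 0 0 0.1"

```text
time_s: 4.4
eef_pos: [0.6389, -0.1984, 0.167]
orientation: [0.991, 0.136, 0.001, 0.001]
ft_force: [0.1, 0.1, -0.1]
grip_width: 0.901
grasp_force: 0.0
```

Request:
apply_moves --pt "0 0 0.0015 0 0 0 0.1" --pt "0 0 0.0 0 0 0 0.1"

```text
time_s: 4.65
eef_pos: [0.6389, -0.1985, 0.1655]
orientation: [0.991, 0.136, 0.001, 0.001]
ft_force: [0.1, 0.7, 0.7]
grip_width: 0.897
grasp_force: 0.0
```

Request:
apply_moves --pt "0 0 0.0015 0 0 0 0.1" --pt "0 0 0.0 0 0 0 0.1"

```text
time_s: 4.9
eef_pos: [0.6389, -0.1985, 0.1641]
orientation: [0.991, 0.136, 0.001, 0.001]
ft_force: [-0.4, -0.4, 0.8]
grip_width: 0.905
grasp_force: 0.0
```

Request:
apply_moves --pt "0 0 -0.0055 0 0 0 0.2" --pt "0 0 0 0 0 0 0.4" --pt "0 0 0 0 0 0 0.5" --pt "0 0 0 0 0 0 0.5" --pt "0 0 0 0 0 0 0.5" --newtons 40

```text
time_s: 5.52
eef_pos: [0.6393, -0.1986, 0.171]
orientation: [0.991, 0.136, 0.002, 0.001]
ft_force: [-1.1, -0.3, 5.2]
grip_width: 0.688
grasp_force: 44.3
```

```bash
python3 - <<'E'
from h import *
im=viewer.camera("wrist");cv2.imwrite("pics/w2.png",im[:,:,::-1])
E
```

```text
(no output)
```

View pics/w2.png

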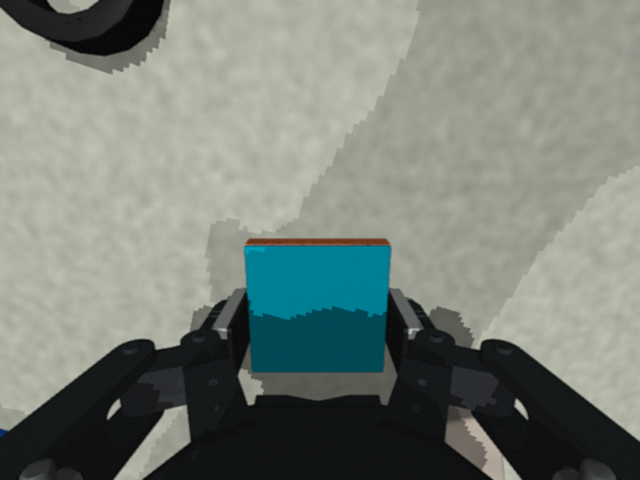

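The tile is held square between the pads at 44 N and 58 mm opening. Next: lift and carry it to the blue bin.

Request:
apply_moves --pt "0 0 -0.02 0 0 0 0.5" --pt "0 0 -0.03 0 0 0 0.5" --pt "0 0 -0.035 0 0 0 0.5" --pt "0 0 -0.01 0 0 0 0.5" --pt "0 0 0 0 0 0 0.5"

```text
time_s: 6.2
eef_pos: [0.6388, -0.1984, 0.2647]
orientation: [0.991, 0.136, 0.002, 0.001]
ft_force: [0.6, 1.2, -1.3]
grip_width: 0.69
grasp_force: 43.6
```

```bash
python3 -c "
from h import *
go(.469,-.006,.265,np.radians(-6.9),.045)"
```

```text
rows 6 yaw 0.2735881988481463
[-0.0186, -0.0385, -0.0002, 0.0001, -0.0002, 0.0209]
[-0.0211, -0.0372, -0.0002, 0.0001, -0.0002, 0.0209]
[-0.0235, -0.0358, -0.0002, 0.0001, -0.0002, 0.0209]
[-0.0258, -0.0341, -0.0001, 0.0001, -0.0002, 0.0209]
[-0.0279, -0.0324, -0.0001, 0.0001, -0.0002, 0.0209]
[-0.03, -0.0305, -0.0001, 0.0001, -0.0002, 0.0209]
```

Request:
apply_moves --pt "-0.0186 -0.0385 0 0 0 0.0209 0.5" --pt "-0.0211 -0.0372 0 0 0 0.0209 0.5" --pt "-0.0235 -0.0358 0 0 0 0.0209 0.5" --pt "-0.0258 -0.0341 0 0 0 0.0209 0.5" --pt "-0.0279 -0.0324 0 0 0 0.0209 0.5" --pt "-0.03 -0.0305 0 0 0 0.0209 0.5" --pt "0 0 0 0 0 0 0.5" --pt "0 0 0.03 0 0 0 0.5" --pt "0 0 0.03 0 0 0 0.5" --pt "0 0 0.02 0 0 0 0.5" --pt "0 0 0.0 0 0 0 0.5"

```text
time_s: 7.58
eef_pos: [0.4659, -0.0364, 0.1816]
orientation: [0.999, -0.042, -0.0, -0.011]
ft_force: [-0.9, -0.0, -0.7]
grip_width: 0.693
grasp_force: 43.6
```

```bash
python3 -c "
from h import *
s=status.sense();print(s['eef_pos'],s['orientation'],s['ft_force'],s['ft_torque'],s['qd'],s['joint_positions'])
go(.469,-.006,.183,np.radians(-6.9),.015)
im=viewer.camera('wrist');cv2.imwrite('pics/w3.png',im[:,:,::-1])"
```

```text
[ 0.46586416 -0.03644756  0.18159945] [ 9.99073149e-01 -4.17337973e-02 -4.87456187e-04 -1.05306904e-02] [-0.88208649 -0.02605873 -0.7463475 ] [-0.04283158  0.05163205 -0.02432125] [ 0.00115591 -0.0253934   0.04381866  0.02982191  0.00090252 -0.00108783] [-0.0835649   0.12292775 -0.54999656  0.89972684  0.02100259  3.14150476]
rows 3 yaw -0.08347702586515926
[0.0002, -0.0102, -0.0003, -0.0022, 0.0002, 0.0039]
[0.0001, -0.0102, -0.0003, -0.0022, 0.0002, 0.0039]
[-0.0001, -0.0102, -0.0004, -0.0022, 0.0002, 0.0039]
```

View pics/w3.png

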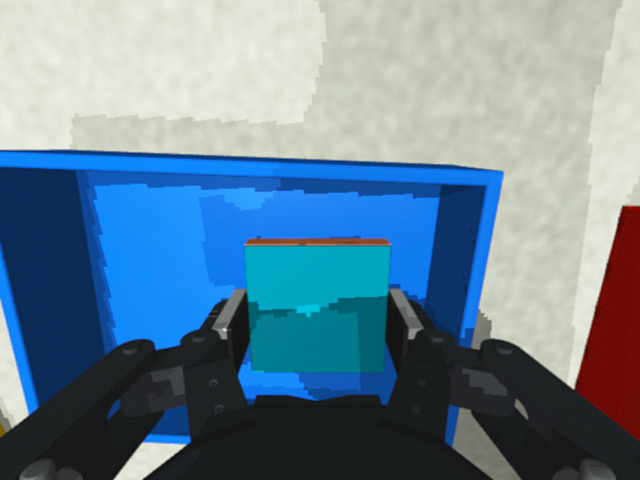

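Joint 6 hit its limit, because yaw = j1 + π − j6. A small positive yaw stays in range and still fits the bin, so I'll correct to that.

```bash
python3 -c "
from h import *
go(.469,-.006,.188,.1,.015)"
```

```text
rows 3 yaw -0.08339020040919522
[0.0, -0.0102, -0.0015, -0.0022, -0.0002, -0.0195]
[0.0006, -0.0102, -0.0016, -0.0022, -0.0002, -0.0195]
[0.0012, -0.0101, -0.0016, -0.0022, -0.0002, -0.0195]
```

Request:
apply_moves --pt "0 -0.0102 -0.0015 -0.0022 0 -0.0195 0.5" --pt "0.0006 -0.0102 -0.0016 -0.0022 0 -0.0195 0.5" --pt "0.0012 -0.0101 -0.0016 -0.0022 0 -0.0195 0.5" --pt "0 0 0 0 0 0 0.5" --pt "0 0 0 0 0 0 0.5"

```text
time_s: 8.25
eef_pos: [0.4693, -0.0061, 0.1895]
orientation: [0.999, 0.05, 0.003, 0.0]
ft_force: [-0.2, -0.0, -1.6]
grip_width: 0.691
grasp_force: 43.7
```

```bash
python3 -c "
from h import *
go(.469,-.006,.177,.1,.015)"
```

```text
rows 1 yaw 0.09965090339049675
[-0.0003, -0.0001, 0.0125, 0.0002, -0.0017, -0.0001]
```

Request:
apply_moves --pt "0 0 0.007 0 -0.0017 0 0.5" --pt "0 0 0.005 0 0 0 0.5" --pt "0 0 0 0 0 0 0.5"

```text
time_s: 8.62
eef_pos: [0.4686, -0.0061, 0.1763]
orientation: [0.999, 0.05, -0.001, 0.0]
ft_force: [0.1, 0.5, -0.8]
grip_width: 0.687
grasp_force: 43.7
```

Request:
apply_moves --pt "0 0 0.002 0 0 0 0.5" --pt "0 0 0 0 0 0 0.5"

```text
time_s: 8.88
eef_pos: [0.4691, -0.0059, 0.1752]
orientation: [0.999, 0.05, -0.0, 0.0]
ft_force: [0.9, -0.2, -0.2]
grip_width: 0.687
grasp_force: 43.7
```

Request:
apply_moves --pt "0 0 0.0015 0 0 0 0.5" --pt "0 0 0 0 0 0 0.5"

```text
time_s: 9.12
eef_pos: [0.4691, -0.0059, 0.175]
orientation: [0.999, 0.05, 0.0, 0.0]
ft_force: [-5.2, 1.3, 12.4]
grip_width: 0.687
grasp_force: 45.1
```

Request:
apply_moves --pt "0 0 0 0 0 0 0.2" --pt "0 0 0 0 0 0 0.15" --pt "0 0 0 0 0 0 0.15" --pt "0 0 -0.03 0 0 0 0.15" --pt "0 0 -0.05 0 0 0 0.15" --pt "0 0 -0.03 0 0 0 0.15" --pt "0 0 0 0 0 0 0.15"

```text
time_s: 10.0
eef_pos: [0.47, -0.0059, 0.286]
orientation: [0.999, 0.05, 0.002, 0.0]
ft_force: [-0.1, -0.6, -0.4]
grip_width: 0.85
grasp_force: 0.0
```

```bash
python3 -c "
from h import *
s=status.sense();print(s['joint_positions'])
go(.5327,-.384,.26,np.radians(15.1),.055)"
```

```text
[-1.23699310e-02  4.89526928e-02 -3.86091562e-01  1.13167144e+00
 -3.86207965e-04  3.02852630e+00]
rows 7 yaw 0.10069732881845146
[0.0035, 0.0546, 0.0038, 0.0001, -0.0002, -0.0074]
[0.0022, 0.0547, 0.0038, 0.0001, -0.0002, -0.0074]
[0.0009, 0.0547, 0.0038, 0.0001, -0.0002, -0.0074]
[-0.0003, 0.0548, 0.0037, 0.0001, -0.0002, -0.0074]
[-0.0016, 0.0547, 0.0037, 0.0001, -0.0002, -0.0074]
[-0.0029, 0.0547, 0.0037, 0.0001, -0.0002, -0.0074]
[-0.0042, 0.0546, 0.0037, 0.0001, -0.0002, -0.0074]
```

Request:
apply_moves --pt "0.0035 0.0546 0.0038 0 0 -0.0074 0.3" --pt "0.0022 0.0547 0.0038 0 0 -0.0074 0.3" --pt "0.0009 0.0547 0.0038 0 0 -0.0074 0.3" --pt "-0.0003 0.0548 0.0037 0 0 -0.0074 0.3" --pt "-0.0016 0.0547 0.0037 0 0 -0.0074 0.3" --pt "-0.0029 0.0547 0.0037 0 0 -0.0074 0.3" --pt "-0.0042 0.0546 0.0037 0 0 -0.0074 0.3" --pt "0 0 0 0 0 0 0.3" --pt "0 0 0 0 0 0 0.3"

```text
time_s: 11.12
eef_pos: [0.5312, -0.3836, 0.2559]
orientation: [0.991, 0.131, -0.001, -0.001]
ft_force: [0.1, 0.3, -0.0]
grip_width: 0.698
grasp_force: 0.0
```

```bash
python3 -c "
from h import *
go(.5327,-.384,.195,np.radians(15.1),.04)"
```

```text
rows 2 yaw 0.26285469061102457
[0.0007, 0.0004, 0.0304, -0.0004, 0.0004, -0.0001]
[0.0007, 0.0004, 0.0304, -0.0004, 0.0004, -0.0001]
```

Request:
apply_moves --pt "0.0007 0.0004 0.03 0 0 0 0.3" --pt "0.0007 0 0.03 0 0 0 0.3" --pt "0 0 0.01 0 0 0 0.3" --pt "0 0 0.01 0 0 0 0.3" --pt "0 0 0 0 0 0 0.3" --pt "0 0 0 0 0 0 0.3"

```text
time_s: 11.88
eef_pos: [0.5334, -0.3841, 0.1785]
orientation: [0.991, 0.131, 0.0, 0.001]
ft_force: [-0.0, 0.4, 1.3]
grip_width: 0.697
grasp_force: 0.0
```

```bash
python3 -c "
from h import *
go(.5327,-.384,.1745,np.radians(15.1),.04)
im=viewer.camera('wrist');cv2.imwrite('pics/w4.png',im[:,:,::-1])"
```

```text
rows 1 yaw 0.26348248090269055
[-0.0006, -0.0003, 0.004, 0.0004, -0.0, -0.0]
```

View pics/w4.png

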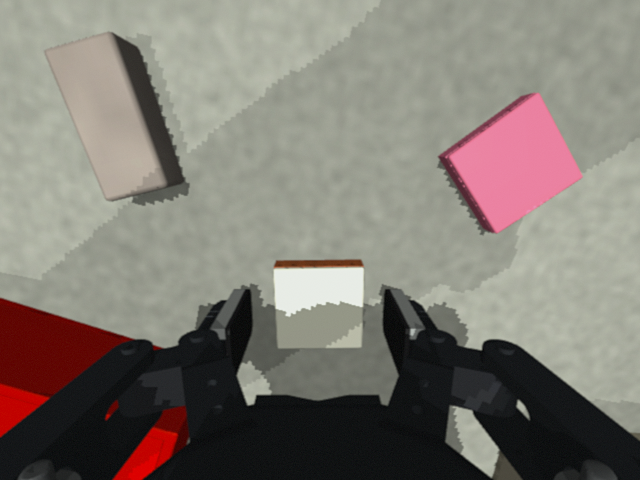

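The white tile, centred near (319,305), lies square between the fingers. Now to grip it.

Request:
apply_moves --pt "0 0 0.0035 0 0 0 0.4" --pt "0 0 0 0 0 0 0.65" --pt "0 0 0 0 0 0 0.65" --pt "0 0 0 0 0 0 0.65" --pt "0 0 0 0 0 0 0.65"

```text
time_s: 12.55
eef_pos: [0.5331, -0.3841, 0.1741]
orientation: [0.991, 0.131, -0.0, 0.0]
ft_force: [-0.3, -0.3, 1.4]
grip_width: 0.454
grasp_force: 41.7
```

Request:
apply_moves --pt "0 0 -0.02 0 0 0 0.65" --pt "0 0 -0.03 0 0 0 0.65" --pt "0 0 -0.04 0 0 0 0.65" --pt "0 0 -0.01 0 0 0 0.65" --pt "0 0 0 0 0 0 0.65"

```text
time_s: 13.18
eef_pos: [0.5332, -0.384, 0.2741]
orientation: [0.991, 0.131, -0.0, 0.0]
ft_force: [-0.4, 0.3, -0.9]
grip_width: 0.453
grasp_force: 41.6
```

```bash
python3 -c "
from h import *
go(.469,-.006,.27,.1,.052)
im=viewer.camera('top');hsv=cv2.cvtColor(im,cv2.COLOR_RGB2HSV);H,S,V=cv2.split(hsv)
m=np.zeros(H.shape,np.uint8);b=(H>88)&(H<102)&(S>100);m[245:315,270:345]=b[245:315,270:345]
print(rect('top',m,.016))
for d in spotter.pinpoint('top','tile_large')[:2]: print(d['centre'],d['score'])"
```

```text
rows 8 yaw 0.26335136283621885
[0.0046, -0.0477, 0.0005, 0.0, 0.0, 0.0065]
[0.0036, -0.0478, 0.0005, 0.0, 0.0, 0.0065]
[0.0026, -0.0479, 0.0005, 0.0, 0.0, 0.0065]
[0.0016, -0.0479, 0.0005, 0.0, 0.0, 0.0065]
[0.0006, -0.0479, 0.0005, 0.0, 0.0, 0.0065]
[-0.0003, -0.0479, 0.0005, 0.0, 0.0, 0.0065]
[-0.0013, -0.0479, 0.0005, 0.0, 0.0, 0.0065]
[-0.0023, -0.0479, 0.0005, 0.0, 0.0, 0.0065]
((470.2895202636719, -4.800350189208984), (59.09890365600586, 58.525508880615234), 5.859714984893799)
```

Request:
apply_moves --pt "0.0046 -0.0477 0.0005 0 0 0.0065 0.65" --pt "0.0036 -0.0478 0.0005 0 0 0.0065 0.65" --pt "0.0026 -0.0479 0.0005 0 0 0.0065 0.65" --pt "0.0016 -0.0479 0.0005 0 0 0.0065 0.65" --pt "0.0006 -0.0479 0.0005 0 0 0.0065 0.65" --pt "-0.0003 -0.0479 0.0005 0 0 0.0065 0.65" --pt "-0.0013 -0.0479 0.0005 0 0 0.0065 0.65" --pt "-0.0023 -0.0479 0.0005 0 0 0.0065 0.65" --pt "0 0 0 0 0 0 0.65" --pt "0 0 0 0 0 0 0.65"

```text
time_s: 14.52
eef_pos: [0.4687, -0.0059, 0.2689]
orientation: [0.999, 0.05, -0.001, 0.0]
ft_force: [0.1, -0.6, -0.4]
grip_width: 0.458
grasp_force: 41.5
```

```bash
python3 -c "
from h import *
go(.470,-.005,.196,.1,.04)"
```

```text
rows 2 yaw 0.10080403833735725
[0.0008, -0.0004, 0.0364, 0.0001, 0.0004, 0.0001]
[0.0007, -0.0004, 0.0364, 0.0001, 0.0004, 0.0001]
```

Request:
apply_moves --pt "0.0008 -0.0004 0.036 0 0 0 0.65" --pt "0.0007 -0.0004 0.026 0 0 0 0.65" --pt "0 0 0.01 0 0 0 0.65" --pt "0 0 0 0 0 0 0.65" --pt "0 0 0.004 0 0 0 0.65" --pt "0 0 0 0 0 0 0.65"

```text
time_s: 15.28
eef_pos: [0.4706, -0.0051, 0.1945]
orientation: [0.999, 0.05, 0.0, 0.0]
ft_force: [1.0, -0.7, -1.4]
grip_width: 0.453
grasp_force: 41.5
```

Request:
apply_moves --pt "0 0 0.003 0 0 0 0.65" --pt "0 0 0 0 0 0 0.65"

```text
time_s: 15.52
eef_pos: [0.4703, -0.005, 0.1909]
orientation: [0.999, 0.05, -0.0, 0.0]
ft_force: [-0.2, 0.6, 0.0]
grip_width: 0.456
grasp_force: 41.5
```

Request:
apply_moves --pt "0 0 0.001 0 0 0 0.65" --pt "0 0 0 0 0 0 0.65"

```text
time_s: 15.78
eef_pos: [0.4704, -0.005, 0.1901]
orientation: [0.999, 0.05, -0.0, 0.0]
ft_force: [0.1, 0.5, 0.7]
grip_width: 0.458
grasp_force: 41.7
```

Request:
apply_moves --pt "0 0 0 0 0 0 0.5" --pt "0 0 0 0 0 0 0.4" --pt "0 0 0 0 0 0 0.3" --pt "0 0 -0.02 0 0 0 0.3" --pt "0 0 -0.05 0 0 0 0.1" --pt "0 0 -0.05 0 0 0 0.0" --pt "0 0 0 0 0 0 0.0"

```text
time_s: 16.65
eef_pos: [0.4717, -0.005, 0.3139]
orientation: [0.999, 0.05, 0.003, 0.0]
ft_force: [-0.4, 0.2, -0.0]
grip_width: 1.001
grasp_force: 0.0
```

```bash
python3 -c "
from h import *
go(.649,.175,.30,1.48,.05)
im=viewer.camera('top')[230:330,255:360];cv2.imwrite('pics/t5.png',cv2.resize(im,None,fx=5,fy=5)[:,:,::-1])"
```

```text
rows 9 yaw 0.10002613296709267
[0.0216, -0.0179, 0.0017, 0.0002, -0.0002, -0.0488]
[0.0241, -0.0144, 0.0017, 0.0002, -0.0002, -0.0488]
[0.026, -0.0106, 0.0017, 0.0002, -0.0002, -0.0488]
[0.0273, -0.0065, 0.0017, 0.0002, -0.0002, -0.0488]
[0.028, -0.0022, 0.0016, 0.0002, -0.0002, -0.0488]
[0.028, 0.0021, 0.0016, 0.0002, -0.0002, -0.0488]
[0.0274, 0.0063, 0.0016, 0.0002, -0.0002, -0.0488]
[0.0261, 0.0104, 0.0016, 0.0002, -0.0002, -0.0488]
[0.0242, 0.0143, 0.0016, 0.0002, -0.0002, -0.0488]
```

View pics/t5.png

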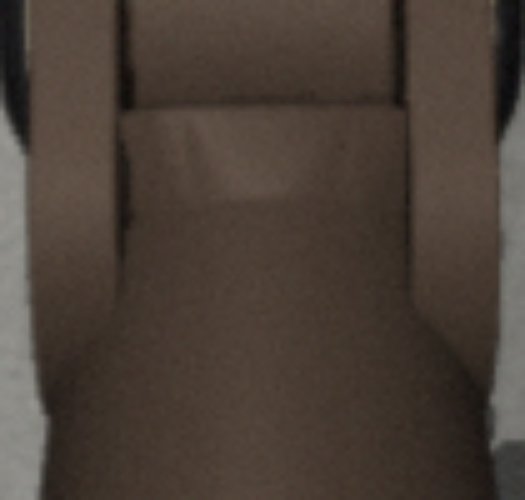

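The crop shows only the arm, which hides the bin, so I'll check the stack later. Next is the green jar.

Request:
apply_moves --pt "0.0216 -0.0179 0.0017 0 0 -0.0488 0" --pt "0.0241 -0.0144 0.0017 0 0 -0.0488 0" --pt "0.026 -0.0106 0.0017 0 0 -0.0488 0" --pt "0.0273 -0.0065 0.0017 0 0 -0.0488 0" --pt "0.028 -0.0022 0.0016 0 0 -0.0488 0" --pt "0.028 0.0021 0.0016 0 0 -0.0488 0" --pt "0.0274 0.0063 0.0016 0 0 -0.0488 0" --pt "0.0261 0.0104 0.0016 0 0 -0.0488 0" --pt "0.0242 0.0143 0.0016 0 0 -0.0488 0" --pt "0 0 0 0 0 0 0" --pt "0 0 0 0 0 0 0"

```text
time_s: 18.08
eef_pos: [0.6473, 0.1748, 0.2934]
orientation: [0.739, 0.674, -0.002, -0.001]
ft_force: [-0.4, -1.0, 0.3]
grip_width: 0.999
grasp_force: 0.0
```

```bash
python3 - <<'E'
from h import *
go(.649,.175,.26,1.48,.05)
im=viewer.camera('wrist');cv2.imwrite('pics/w6.png',im[:,:,::-1])
for d in spotter.pinpoint('wrist','jar_green')[:2]: print(d['centre'],d['score'])
t=viewer.camera('top');hsv=cv2.cvtColor(t,cv2.COLOR_RGB2HSV);H,S,V=cv2.split(hsv)
m=np.zeros(H.shape,np.uint8);b=(S<60)&(V>90);m[262:300,285:330]=b[262:300,285:330]
print("small",rect('top',m,.028))
cv2.imwrite('pics/t6.png',cv2.resize(t[235:325,255:355],None,fx=5,fy=5)[:,:,::-1])
E
```

```text
rows 1 yaw 1.4784092808900047
[0.0004, 0.0018, 0.0334, -0.001, 0.0005, -0.0005]
[0.6534, 0.1732, -0.0027] 0.87
small ((469.2677001953125, -4.498472213745117), (41.068077087402344, 40.24815368652344), 5.552979469299316)
```

View pics/w6.png

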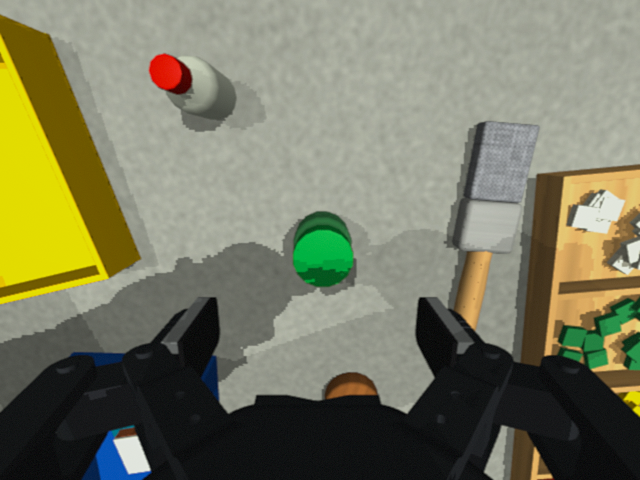

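View pics/t6.png

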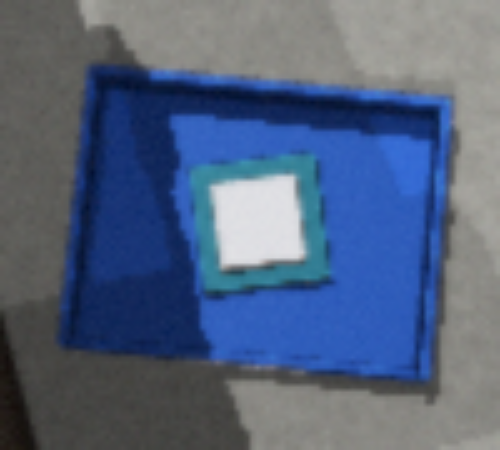

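The stack is good: the white tile is centred on the teal one in the blue bin. The green jar, at (323,250) in the wrist view, lies between the fingers with the trowel handle clear. I'll descend.

Request:
apply_moves --pt "0.0003 0.0023 0.034 -0.001 0.0005 -0.0005 0.15" --pt "0 0 0.04 0 0 0 0.15" --pt "0 0 0.025 0 0 0 0.15" --pt "0 0 0.0085 0 0 0 0.15" --pt "0 0 0 0 0 0 0.15"

```text
time_s: 18.85
eef_pos: [0.6502, 0.1749, 0.1877]
orientation: [0.738, 0.675, 0.001, 0.001]
ft_force: [-0.4, 0.0, 0.7]
grip_width: 0.85
grasp_force: 0.0
```

Request:
apply_moves --pt "0 0 0 0 0 0 0.4" --pt "0 0 0 0 0 0 0.65" --pt "0 0 0 0 0 0 0.65" --pt "0 0 0 0 0 0 0.65"

```text
time_s: 19.35
eef_pos: [0.6507, 0.1753, 0.1892]
orientation: [0.738, 0.675, 0.002, 0.001]
ft_force: [-0.8, -0.5, 6.6]
grip_width: 0.491
grasp_force: 41.0
```

Request:
apply_moves --pt "0 0 -0.02 0 0 0 0.65" --pt "0 0 -0.03 0 0 0 0.65" --pt "0 0 -0.04 0 0 0 0.65" --pt "0 0 -0.02 0 0 0 0.65" --pt "0 0 0 0 0 0 0.65"

```text
time_s: 19.98
eef_pos: [0.6504, 0.1753, 0.2995]
orientation: [0.738, 0.675, 0.003, 0.001]
ft_force: [0.2, -0.3, -1.9]
grip_width: 0.488
grasp_force: 41.1
```

```bash
python3 -c "
from h import *
go(.431,-.213,.285,1.48,.05)"
```

```text
rows 9 yaw 1.4813960995615358
[-0.0451, -0.0204, 0.0014, 0.0002, -0.0001, 0.0]
[-0.0452, -0.0204, 0.0014, 0.0002, -0.0001, 0.0]
[-0.0452, -0.0204, 0.0014, 0.0002, -0.0001, 0.0]
[-0.0452, -0.0204, 0.0015, 0.0002, -0.0001, 0.0]
[-0.0452, -0.0204, 0.0015, 0.0002, -0.0001, 0.0]
[-0.0452, -0.0204, 0.0015, 0.0002, -0.0001, 0.0]
[-0.0452, -0.0204, 0.0015, 0.0002, -0.0001, 0.0]
[-0.0452, -0.0204, 0.0016, 0.0002, -0.0001, 0.0]
[-0.0452, -0.0204, 0.0016, 0.0002, -0.0001, 0.0]
```

Request:
apply_moves --pt "-0.0452 -0.0204 0.001 0 0 0 0.65" --pt "-0.0452 -0.0204 0.001 0 0 0 0.65" --pt "-0.0452 -0.0204 0.001 0 0 0 0.65" --pt "-0.0452 -0.0204 0.001 0 0 0 0.65" --pt "-0.0452 -0.0204 0.001 0 0 0 0.65" --pt "-0.0452 -0.0204 0.001 0 0 0 0.65" --pt "-0.0452 -0.0204 0.001 0 0 0 0.65" --pt "-0.0452 -0.0204 0.001 0 0 0 0.65" --pt "-0.0452 -0.0204 0.001 0 0 0 0.65" --pt "0 0 0 0 0 0 0.65" --pt "0 0 0 0 0 0 0.65"

```text
time_s: 21.35
eef_pos: [0.4306, -0.2135, 0.2866]
orientation: [0.738, 0.675, 0.001, -0.0]
ft_force: [-0.2, 0.5, -0.6]
grip_width: 0.491
grasp_force: 41.1
```

```bash
python3 - <<'E'
from h import *
go(.431,-.213,.20,1.48,.035)
im=viewer.camera('wrist');cv2.imwrite('pics/w7.png',im[:,:,::-1])
E
```

```text
rows 3 yaw 1.4807001332148597
[0.0001, 0.0001, 0.0289, 0.0001, -0.0002, 0.0001]
[0.0001, 0.0001, 0.0289, 0.0001, -0.0002, 0.0001]
[0.0002, 0.0001, 0.0289, 0.0001, -0.0002, 0.0001]
```

View pics/w7.png

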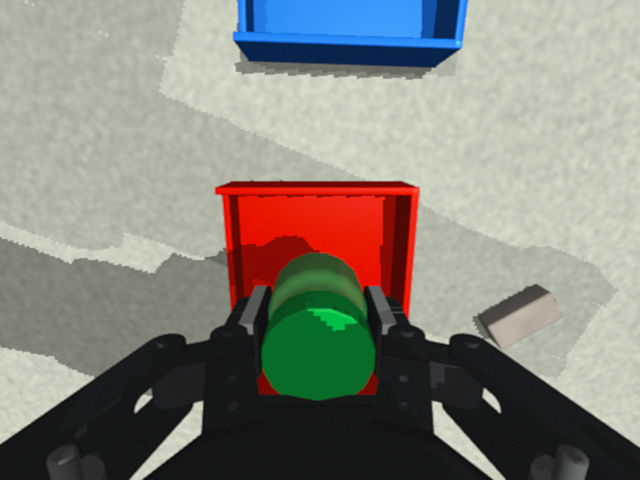

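The green jar is upright in the grip and centred over the red bin. I'll lower it.

Request:
apply_moves --pt "0 0 0.029 0 0 0 0.65" --pt "0 0 0.029 0 0 0 0.65" --pt "0 0 0.022 0 0 0 0.65" --pt "0 0 0.008 0 0 0 0.65" --pt "0 0 0 0 0 0 0.65" --pt "0 0 0 0 0 0 0.65"

```text
time_s: 22.15
eef_pos: [0.4317, -0.2135, 0.2004]
orientation: [0.738, 0.675, 0.002, 0.001]
ft_force: [-0.0, -0.2, -1.3]
grip_width: 0.491
grasp_force: 41.1
```

Request:
apply_moves --pt "0 0 0.003 0 0 0 0.65" --pt "0 0 0 0 0 0 0.65"

```text
time_s: 22.4
eef_pos: [0.4311, -0.2136, 0.1967]
orientation: [0.738, 0.675, 0.001, 0.001]
ft_force: [-0.1, 0.3, -1.1]
grip_width: 0.491
grasp_force: 41.1
```

Request:
apply_moves --pt "0 0 0.0015 0 0 0 0.65" --pt "0 0 0 0 0 0 0.65"

```text
time_s: 22.65
eef_pos: [0.431, -0.2136, 0.1949]
orientation: [0.738, 0.675, 0.001, 0.0]
ft_force: [0.3, 0.5, -0.7]
grip_width: 0.498
grasp_force: 41.1
```

Request:
apply_moves --pt "0 0 0.0015 0 0 0 0.65" --pt "0 0 0 0 0 0 0.65"

```text
time_s: 22.9
eef_pos: [0.431, -0.2136, 0.1933]
orientation: [0.738, 0.675, 0.001, 0.0]
ft_force: [0.4, 0.3, -1.2]
grip_width: 0.488
grasp_force: 41.1
```

Request:
apply_moves --pt "0 0 0.001 0 0 0 0.65" --pt "0 0 0 0 0 0 0.65"

```text
time_s: 23.15
eef_pos: [0.431, -0.2136, 0.1932]
orientation: [0.738, 0.675, 0.001, 0.001]
ft_force: [-2.8, 0.8, 5.3]
grip_width: 0.494
grasp_force: 41.8
```

Request:
apply_moves --pt "0 0 0 0 0 0 0.4" --pt "0 0 0 0 0 0 0.3" --pt "0 0 0 0 0 0 0.25" --pt "0 0 -0.02 0 0 0 0.25" --pt "0 0 -0.05 0 0 0 0.25" --pt "0 0 -0.05 0 0 0 0.15" --pt "0 0 0 0 0 0 0.15"

```text
time_s: 24.02
eef_pos: [0.4319, -0.2142, 0.3165]
orientation: [0.738, 0.675, 0.003, 0.004]
ft_force: [0.2, 0.2, 0.3]
grip_width: 0.85
grasp_force: 0.0
```

```bash
python3 -c "
from h import *
go(.529,.4045,.30,1.48,.06)"
```

```text
rows 11 yaw 1.4813960556306278
[0.0568, 0.0038, 0.0014, 0.0003, 0.0, 0.0]
[0.0568, 0.0038, 0.0015, 0.0003, 0.0, 0.0]
[0.0568, 0.0037, 0.0015, 0.0003, 0.0, 0.0]
[0.0568, 0.0037, 0.0015, 0.0003, 0.0, 0.0]
[0.0568, 0.0037, 0.0015, 0.0003, 0.0, 0.0]
[0.0568, 0.0037, 0.0015, 0.0003, 0.0, 0.0]
[0.0568, 0.0037, 0.0015, 0.0003, 0.0, 0.0]
[0.0568, 0.0037, 0.0015, 0.0003, 0.0, 0.0]
[0.0568, 0.0037, 0.0015, 0.0003, 0.0, 0.0]
[0.0568, 0.0037, 0.0015, 0.0003, 0.0, 0.0]
[0.0568, 0.0037, 0.0015, 0.0003, 0.0, 0.0]
```

Request:
apply_moves --pt "0.0568 0.0038 0.001 0 0 0 0.15" --pt "0.0568 0.0038 0.001 0 0 0 0.15" --pt "0.0568 0.0037 0.001 0 0 0 0.15" --pt "0.0568 0.0037 0.001 0 0 0 0.15" --pt "0.0568 0.0037 0.001 0 0 0 0.15" --pt "0.0568 0.0037 0.001 0 0 0 0.15" --pt "0.0568 0.0037 0.001 0 0 0 0.15" --pt "0.0568 0.0037 0.001 0 0 0 0.15" --pt "0.0568 0.0037 0.001 0 0 0 0.15" --pt "0.0568 0.0037 0.001 0 0 0 0.15" --pt "0.0568 0.0037 0.001 0 0 0 0.15" --pt "0 0 0 0 0 0 0.15"

```text
time_s: 25.52
eef_pos: [0.527, 0.4084, 0.2993]
orientation: [0.737, 0.676, 0.0, 0.0]
ft_force: [-0.5, -0.4, -0.4]
grip_width: 0.853
grasp_force: 0.0
```

```bash
python3 - <<'E'
from h import *
go(.529,.4045,.26,1.48,.05)
im=viewer.camera('wrist');cv2.imwrite('pics/w8.png',im[:,:,::-1])
for d in spotter.pinpoint('wrist','jar_amber')[:2]: print(d['centre'],d['score'])
E
```

```text
rows 1 yaw 1.4854999317130402
[-0.0037, 0.0023, 0.0393, 0.0001, 0.0001, 0.0018]
[0.5325, 0.4057, 0.0003] 0.98
```

View pics/w8.png

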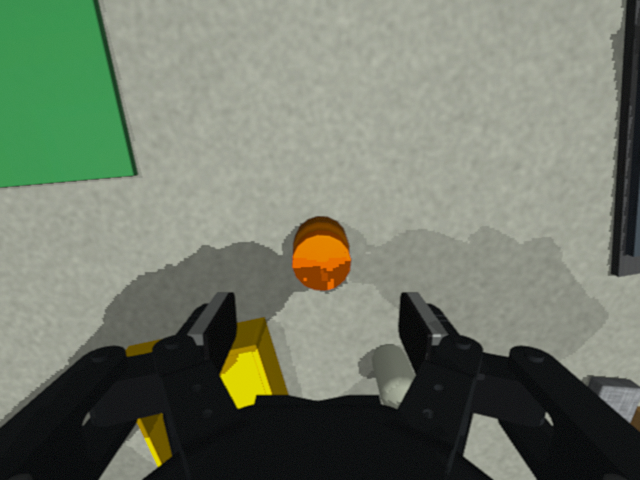

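The amber jar at (322,255) is between the fingers and the glue is clear behind them. I'll grip it.

Request:
apply_moves --pt "-0.0034 0.0033 0.035 0 0 0.0018 0.15" --pt "0 0 0.04 0 0 0 0.15" --pt "0 0 0.025 0 0 0 0.15" --pt "0 0 0.011 0 0 0 0.15" --pt "0 0 0 0 0 0 0.15"

```text
time_s: 26.25
eef_pos: [0.5305, 0.4003, 0.1912]
orientation: [0.74, 0.672, 0.001, 0.001]
ft_force: [0.6, -0.0, 0.2]
grip_width: 0.849
grasp_force: 0.0
```

Request:
apply_moves --pt "0 0 0 0 0 0 0.4" --pt "0 0 0 0 0 0 0.65" --pt "0 0 0 0 0 0 0.65" --pt "0 0 0 0 0 0 0.65"

```text
time_s: 26.75
eef_pos: [0.531, 0.4017, 0.1932]
orientation: [0.74, 0.673, 0.003, 0.001]
ft_force: [-0.2, -1.0, 5.9]
grip_width: 0.491
grasp_force: 40.7
```

Request:
apply_moves --pt "0 0 -0.02 0 0 0 0.65" --pt "0 0 -0.04 0 0 0 0.65" --pt "0 0 -0.05 0 0 0 0.65" --pt "0 0 -0.02 0 0 0 0.65" --pt "0 0 0 0 0 0 0.65"

```text
time_s: 27.38
eef_pos: [0.5306, 0.4016, 0.3236]
orientation: [0.74, 0.673, 0.003, 0.001]
ft_force: [-1.1, 0.4, -1.0]
grip_width: 0.488
grasp_force: 41.0
```

```bash
python3 - <<'E'
from h import *
go(.424,-.286,.315,1.48,.06)
t=viewer.camera('top');hsv=cv2.cvtColor(t,cv2.COLOR_RGB2HSV);H,S,V=cv2.split(hsv)
m=np.zeros(H.shape,np.uint8);b=(H>45)&(H<80)&(S>120);m[255:335,370:460]=b[255:335,370:460]
print("green",rect('top',m,.060))
E
```

```text
rows 12 yaw 1.4759210859408993
[-0.0579, -0.0034, 0.0005, 0.0001, -0.0001, -0.0001]
[-0.0579, -0.0034, 0.0005, 0.0001, -0.0001, -0.0001]
[-0.0579, -0.0035, 0.0005, 0.0001, -0.0001, -0.0001]
[-0.0579, -0.0035, 0.0005, 0.0001, -0.0001, -0.0001]
[-0.0579, -0.0035, 0.0006, 0.0001, -0.0001, -0.0001]
[-0.0579, -0.0035, 0.0006, 0.0001, -0.0001, -0.0001]
[-0.0579, -0.0035, 0.0006, 0.0001, -0.0001, -0.0001]
[-0.0579, -0.0036, 0.0006, 0.0001, -0.0001, -0.0001]
[-0.0579, -0.0036, 0.0006, 0.0001, -0.0001, -0.0001]
[-0.0579, -0.0036, 0.0007, 0.0001, -0.0001, -0.0001]
[-0.0579, -0.0036, 0.0007, 0.0001, -0.0001, -0.0001]
[-0.0579, -0.0036, 0.0007, 0.0001, -0.0001, -0.0001]
green ((429.2151184082031, -211.39988708496094), (39.1448974609375, 40.593177795410156), 42.35211181640625)
```

Request:
apply_moves --pt "-0.0579 -0.0034 0 0 0 0 0.65" --pt "-0.0579 -0.0034 0 0 0 0 0.65" --pt "-0.0579 -0.0035 0 0 0 0 0.65" --pt "-0.0579 -0.0035 0 0 0 0 0.65" --pt "-0.0579 -0.0035 0 0 0 0 0.65" --pt "-0.0579 -0.0035 0 0 0 0 0.65" --pt "-0.0579 -0.0035 0 0 0 0 0.65" --pt "-0.0579 -0.0036 0 0 0 0 0.65" --pt "-0.0579 -0.0036 0 0 0 0 0.65" --pt "-0.0579 -0.0036 0 0 0 0 0.65" --pt "-0.0579 -0.0036 0 0 0 0 0.65" --pt "-0.0579 -0.0036 0 0 0 0 0.65"

```text
time_s: 28.92
eef_pos: [0.4211, -0.2879, 0.3186]
orientation: [0.74, 0.673, 0.001, -0.001]
ft_force: [1.4, -0.2, -0.7]
grip_width: 0.49
grasp_force: 41.0
```

Request:
apply_moves --pt "0 0 0 0 0 0 0.65" --pt "0 0 0 0 0 0 0.65"

```text
time_s: 29.18
eef_pos: [0.4217, -0.2862, 0.3188]
orientation: [0.74, 0.672, 0.001, -0.001]
ft_force: [-0.5, -0.1, -1.5]
grip_width: 0.488
grasp_force: 41.0
```

```bash
python3 - <<'E'
from h import *
go(.424,-.286,.205,1.48,.04)
im=viewer.camera('wrist');cv2.imwrite('pics/w9.png',im[:,:,::-1])
E
```

```text
rows 3 yaw 1.4749585320340342
[0.0, 0.0008, 0.0379, 0.0, -0.0003, -0.0005]
[0.0, 0.0008, 0.0379, 0.0, -0.0003, -0.0005]
[0.0001, 0.0008, 0.0379, 0.0, -0.0003, -0.0005]
```

View pics/w9.png

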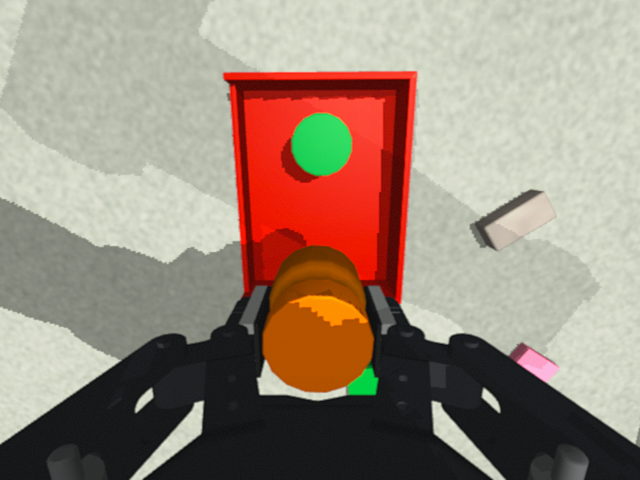

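The green jar stands upright in the red bin at (322,144). The amber jar in the grip is in line behind it. I'll lower it.

Request:
apply_moves --pt "0 0.001 0.038 0 0 0 0.65" --pt "0 0.001 0.038 0 0 0 0.65" --pt "0 0 0.025 0 0 0 0.65" --pt "0 0 0.013 0 0 0 0.65" --pt "0 0 0 0 0 0 0.65" --pt "0 0 0 0 0 0 0.65"

```text
time_s: 29.98
eef_pos: [0.425, -0.2864, 0.2075]
orientation: [0.74, 0.673, 0.001, 0.001]
ft_force: [0.0, 0.5, -1.2]
grip_width: 0.487
grasp_force: 41.0
```

Request:
apply_moves --pt "0 0 0.004 0 0 0 0.65" --pt "0 0 0 0 0 0 0.65"

```text
time_s: 30.22
eef_pos: [0.4245, -0.2866, 0.2027]
orientation: [0.74, 0.673, 0.001, 0.001]
ft_force: [0.1, -0.1, -2.4]
grip_width: 0.487
grasp_force: 41.0
```

Request:
apply_moves --pt "0 0 0.002 0 0 0 0.65" --pt "0 0 0 0 0 0 0.65"

```text
time_s: 30.48
eef_pos: [0.4244, -0.2865, 0.2003]
orientation: [0.74, 0.673, 0.001, 0.0]
ft_force: [-0.2, -0.9, -1.1]
grip_width: 0.49
grasp_force: 41.0
```

Request:
apply_moves --pt "0 0 0.0015 0 0 0 0.65" --pt "0 0 0 0 0 0 0.65"

```text
time_s: 30.72
eef_pos: [0.4244, -0.2864, 0.1987]
orientation: [0.74, 0.673, 0.001, 0.0]
ft_force: [-0.1, 0.5, -1.6]
grip_width: 0.488
grasp_force: 41.0
```

Request:
apply_moves --pt "0 0 0.0015 0 0 0 0.65" --pt "0 0 0 0 0 0 0.65"

```text
time_s: 30.98
eef_pos: [0.4245, -0.2864, 0.1973]
orientation: [0.74, 0.673, 0.001, 0.0]
ft_force: [0.0, -0.4, -1.5]
grip_width: 0.488
grasp_force: 41.0
```

Request:
apply_moves --pt "0 0 0.001 0 0 0 0.65" --pt "0 0 0 0 0 0 0.65"

```text
time_s: 31.22
eef_pos: [0.4244, -0.2864, 0.1972]
orientation: [0.74, 0.673, 0.001, 0.001]
ft_force: [-1.8, 1.7, 6.2]
grip_width: 0.488
grasp_force: 41.7
```

Request:
apply_moves --pt "0 0 0 0 0 0 0.4" --pt "0 0 0 0 0 0 0.3" --pt "0 0 0 0 0 0 0.25" --pt "0 0 -0.02 0 0 0 0.25" --pt "0 0 -0.05 0 0 0 0.25" --pt "0 0 -0.05 0 0 0 0.3" --pt "0 0 0 0 0 0 0.3"

```text
time_s: 32.1
eef_pos: [0.4252, -0.2872, 0.3206]
orientation: [0.74, 0.673, 0.002, 0.004]
ft_force: [0.9, 0.1, -0.1]
grip_width: 0.702
grasp_force: 0.0
```

```bash
python3 -c "
from h import *
go(.6645,.0205,.30,1.48,.055)"
```

```text
rows 8 yaw 1.4756892811748064
[0.0411, 0.0261, 0.0027, 0.0004, 0.0001, -0.0002]
[0.0411, 0.0261, 0.0027, 0.0004, 0.0001, -0.0002]
[0.0411, 0.0262, 0.0027, 0.0004, 0.0001, -0.0002]
[0.0411, 0.0262, 0.0027, 0.0004, 0.0001, -0.0002]
[0.0411, 0.0262, 0.0026, 0.0004, 0.0001, -0.0002]
[0.0411, 0.0262, 0.0026, 0.0004, 0.0001, -0.0002]
[0.0411, 0.0263, 0.0026, 0.0004, 0.0001, -0.0002]
[0.041, 0.0263, 0.0026, 0.0004, 0.0001, -0.0002]
```

Request:
apply_moves --pt "0.0411 0.0261 0.0025 0 0 0 0.3" --pt "0.0411 0.0261 0.0025 0 0 0 0.3" --pt "0.0411 0.0262 0.0025 0 0 0 0.3" --pt "0.0411 0.0262 0.0025 0 0 0 0.3" --pt "0.0411 0.0262 0.0025 0 0 0 0.3" --pt "0.0411 0.0262 0.0025 0 0 0 0.3" --pt "0.0411 0.0263 0.0025 0 0 0 0.3" --pt "0.041 0.0263 0.0025 0 0 0 0.3" --pt "0 0 0 0 0 0 0.3" --pt "0 0 0 0 0 0 0.3"

```text
time_s: 33.35
eef_pos: [0.6638, 0.0208, 0.296]
orientation: [0.74, 0.673, 0.0, -0.0]
ft_force: [0.2, 0.1, -0.0]
grip_width: 0.702
grasp_force: 0.0
```

```bash
python3 - <<'E'
from h import *
go(.6645,.0205,.26,1.48,.05)
im=viewer.camera('wrist');cv2.imwrite('pics/w10.png',im[:,:,::-1])
for d in spotter.pinpoint('wrist','stamp')[:2]: print(d['centre'],d['score'])
E
```

```text
rows 1 yaw 1.476099606118012
[-0.0002, 0.0007, 0.036, 0.0001, -0.0002, -0.0012]
[0.6639, 0.0194, -0.0001] 0.72
```

View pics/w10.png

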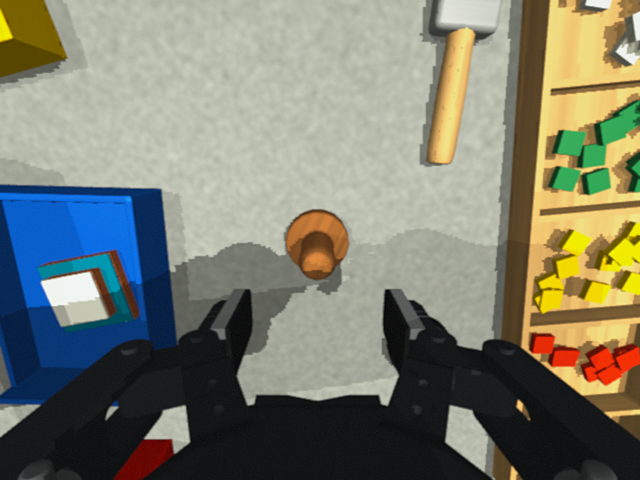

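The stamp handle at (318,262) is between the fingers. I'll grip and lift it.

Request:
apply_moves --pt "0 0.0007 0.036 0 0 0 0.3" --pt "0 0 0.035 0 0 0 0.3" --pt "0 0 0.021 0 0 0 0.3" --pt "0 0 0 0 0 0 0.3" --pt "0 0 0 0 0 0 0.6" --pt "0 0 0 0 0 0 0.85" --pt "0 0 0 0 0 0 0.85" --pt "0 0 0 0 0 0 0.85" --pt "0 0 0 0 0 0 0.85"

```text
time_s: 34.58
eef_pos: [0.6656, 0.0207, 0.2072]
orientation: [0.74, 0.673, 0.002, 0.002]
ft_force: [0.8, -0.9, 6.9]
grip_width: 0.273
grasp_force: 39.9
```

Request:
apply_moves --pt "0 0 -0.02 0 0 0 0.85" --pt "0 0 -0.03 0 0 0 0.85" --pt "0 0 -0.04 0 0 0 0.85" --pt "0 0 -0.02 0 0 0 0.85" --pt "0 0 0 0 0 0 0.85"

```text
time_s: 35.2
eef_pos: [0.6652, 0.0208, 0.3175]
orientation: [0.74, 0.673, 0.003, 0.002]
ft_force: [0.3, 0.2, -1.0]
grip_width: 0.27
grasp_force: 39.5
```

```bash
python3 -c "
from h import *
go(.422,.2425,.315,1.48,.055)"
```

```text
rows 6 yaw 1.475874119387774
[0.0329, -0.0439, 0.0002, 0.0003, -0.0001, -0.0002]
[0.033, -0.0438, 0.0002, 0.0003, -0.0001, -0.0002]
[0.033, -0.0438, 0.0003, 0.0003, -0.0001, -0.0002]
[0.033, -0.0438, 0.0003, 0.0003, -0.0001, -0.0002]
[0.0331, -0.0438, 0.0003, 0.0003, -0.0001, -0.0002]
[0.0331, -0.0437, 0.0004, 0.0003, -0.0001, -0.0002]
```

Request:
apply_moves --pt "0.033 -0.0438 0 0.0003 0 0 0.85" --pt "0.033 -0.0438 0 0.0003 0 0 0.85" --pt "0.033 -0.0438 0 0.0003 0 0 0.85" --pt "0.033 -0.0438 0 0.0003 0 0 0.85" --pt "0.033 -0.0438 0 0.0003 0 0 0.85" --pt "0.033 -0.0438 0 0.0003 0 0 0.85" --pt "0 0 0 0 0 0 0.85" --pt "0 0 0.04 0 0 0 0.85" --pt "0 0 0.04 0 0 0 0.85" --pt "0 0 0.016 0 0 0 0.85" --pt "0 0 0 0 0 0 0.85" --pt "0 0 0 0 0 0 0.85"

```text
time_s: 36.7
eef_pos: [0.4224, 0.243, 0.2207]
orientation: [0.74, 0.673, 0.0, -0.001]
ft_force: [-0.3, 0.6, 0.4]
grip_width: 0.268
grasp_force: 39.7
```

Request:
apply_moves --pt "0 0 0.004 0 0 0 0.85" --pt "0 0 0 0 0 0 0.85"

```text
time_s: 36.95
eef_pos: [0.4218, 0.243, 0.216]
orientation: [0.74, 0.673, -0.0, -0.001]
ft_force: [-0.3, -0.2, -0.5]
grip_width: 0.272
grasp_force: 39.7
```

Request:
apply_moves --pt "0 0 0.002 0 0 0 0.85" --pt "0 0 0 0 0 0 0.85"

```text
time_s: 37.2
eef_pos: [0.4215, 0.2429, 0.2134]
orientation: [0.74, 0.673, -0.001, -0.002]
ft_force: [0.6, 0.5, -0.4]
grip_width: 0.27
grasp_force: 39.7
```

Request:
apply_moves --pt "0 0 0.0015 0 0 0 0.85" --pt "0 0 0 0 0 0 0.85"

```text
time_s: 37.45
eef_pos: [0.4215, 0.2429, 0.2119]
orientation: [0.74, 0.673, -0.001, -0.002]
ft_force: [-0.7, -1.0, -0.8]
grip_width: 0.266
grasp_force: 39.7
```

Request:
apply_moves --pt "0 0 0.001 0 0 0 0.85" --pt "0 0 0 0 0 0 0.85"

```text
time_s: 37.7
eef_pos: [0.4216, 0.2429, 0.2112]
orientation: [0.74, 0.673, -0.001, -0.002]
ft_force: [-0.2, 0.4, 2.9]
grip_width: 0.271
grasp_force: 39.9
```

Request:
apply_moves --pt "0 0 0 0 0 0 0.6" --pt "0 0 0 0 0 0 0.4" --pt "0 0 0 0 0 0 0.3" --pt "0 0 -0.02 0 0 0 0.3" --pt "0 0 -0.05 0 0 0 0.3" --pt "0 0 -0.05 0 0 0 0.3" --pt "0.05 0 0 0 0 0 0.3" --pt "0.05 0 0 0 0 0 0.3" --pt "0.05 0 0 0 0 0 0.3" --pt "0.05 0 0 0 0 0 0.3" --pt "0 0 0 0 0 0 0.3"

```text
time_s: 39.08
eef_pos: [0.4408, 0.4447, 0.3298]
orientation: [0.739, 0.674, -0.001, -0.002]
ft_force: [-0.2, -0.6, 1.4]
grip_width: 0.699
grasp_force: 0.0
```

```bash
python3 - <<'E'
from h import *
a=viewer.camera('top')
for t in ["tile_large","tile_small","jar_amber","jar_green","stamp","glue","tape"]:
    print(t,[(np.round(d["centre"],3).tolist(),round(float(d["score"]),2)) for d in spotter.pinpoint("top",t)[:3]])
b=viewer.camera('scene')
o=np.vstack([cv2.resize(a[130:350,110:480],(740,440))[:300],]) 
o=np.vstack([cv2.resize(a[150:350,120:470],(525,300)),cv2.resize(b[100:330,100:500],(525,300))])
cv2.imwrite('pics/fin.png',o[:,:,::-1]); print(status.sense()['time_s'])
E
```

```text
tile_large [([0.469, -0.005, 0.001], 0.64)]
tile_small [([0.615, -0.448, -0.004], 0.87), ([0.461, -0.442, -0.003], 0.69), ([0.421, 0.243, 0.004], 0.45)]
jar_amber [([0.424, -0.285, 0.005], 0.76)]
jar_green [([0.43, -0.216, 0.003], 0.56)]
stamp [([0.425, 0.244, 0.003], 0.79)]
glue [([0.584, 0.288, -0.001], 0.76)]
tape [([0.745, -0.086, 0.001], 0.59)]
39.525
```

View pics/fin.png

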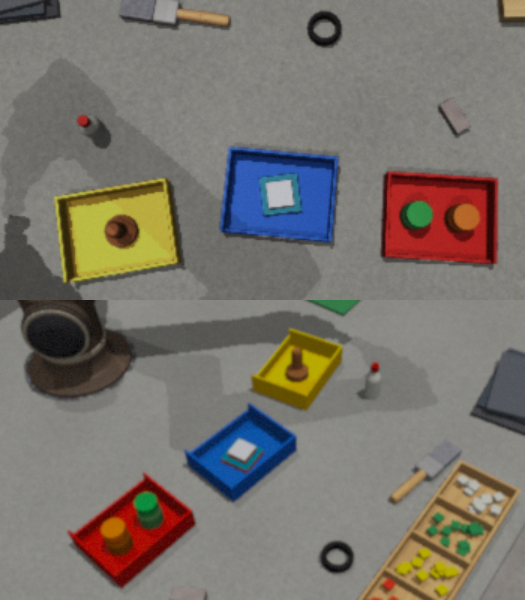

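The tiles are stacked in the blue bin, both jars stand in the red bin and the stamp stands in the yellow bin. The glue and tape have not moved, and the arm is clear.

```bash
python3 -c "
from bench import ctrl
print(ctrl.sign_off())"
```

```text
the job is handed in; nothing more can be done
None
```

I handed the job in after about 40 s of robot time. In the last pictures the tiles are stacked in the blue bin, both jars stand in the red bin, the stamp stands in the yellow bin, and the glue and tape have not moved; sign-off returned no verdict.

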